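# Roll the copper tube onto the measuring line

## Robot

A 7-joint arm with a two-finger parallel gripper is mounted at the origin on the work surface. World frame = base frame: x ahead of the robot, y to its left, z up, the work surface at z = 0. Lengths are in m, angles in rad, forces in N, time in s.
With the tool pointing down it reaches from about 0.425 to 0.825 m from the base axis. Payload 3.6 kg.
Tool frame: the origin (TCP) lies on the centre line of the jaws, within the pads' length; the fingertips stand 19 mm ahead of it and the grasp point (between the pads) is the TCP; y points along the fingers, x is the direction in which the jaws open and shut, and the axes are right-handed (so a half turn about y gives the same grasp; the last joint's range is limited). The gripper opens to 93 mm and grips with 3 to 60 N. Pads are 15 mm wide; open, the fingers measure 128 mm over their backs; the gripper's body (75 mm by 188 mm) begins 65 mm behind the grasp point.
Start: joints at [1.246, 0.615, -0.013, 1.423, 0.008, 1.103, -0.04], TCP at [0.191, -0.621, 0.238] pointing down, gripper open.
Joint ranges: [-3.12, 3.12], [-0.3, 2.06], [-1.34, 1.32], [0.26, 2.42], [-1.36, 4.5], [0.01, 1.98], [-2.84, 2.84]. Speed limits (rad/s): [2.79, 2.79, 3.14, 3.14, 3.14, 3.14, 3.14].

## Interface

Orientations are given as a unit quaternion [x, y, z, w].
In Python, from station import manip gives the robot as it stands.
- The arm moves only by the tool play_rows, never from a script. Its argument "commands" is a list of rows, each a list of 7 numbers: the closure, from 0 (fully open) to 1 (shut), then the shift along the tool's x, y, z in cm, then the turn, a rotation vector about the tool's x, y, z in degrees. In form: [[hand, x, y, z, wx, wy, wz], ...]. A call has 1 to 12 rows; each row is the pose to reach, as a shift and turn from the pose commanded when the call began, along the tool's axes at that moment; what a row does not reach only later rows make up. A row lasts 1/8 s, in which the tool goes at most 62.5 mm and 10.7 degrees, less where a joint would pass 70% of its speed; a pose out of reach is approached as far as the arm can. A call with a gripper value outside its range is refused whole. The fingers move at their own pace and stop on an object; the grip force is fixed at half the most. Time passes only in rows, so rows that repeat a pose let the fingers close. It gives the time, the measured TCP pose, the force and the opening at its end, in the units of the state.
- manip.sense(): the state, without advancing time (a new reading comes with each control period).
- manip.snapshot(name): name is "side" or "top"; returns the picture (420x560x3 uint8, red, green, blue); there is no depth.
- manip.camera_info(name): a dict with "fx", "fy", "cx", "cy" (pixels), "eye" and "orientation" of the camera in the world. Camera axes: x right, y up, looking along -z (the intrinsics and any distortion apply to the point x, -y, -z); pixel columns grow to the right and rows downward; lengths in m; the calibration is good to about 2 mm. A picture is of the moment at which its call begins. camera_info takes no time and is no camera call.
- manip.hand_in(): hands the job in, once; it reports no verdict.
The state is a dict: "t": time; "qpos": joint angles; "qd": joint speeds; "tau": joint torques, N m; "eef_pos": TCP position; "orientation": TCP orientation; "wrist_force": force on the tool from outside, world axes, zero at the start; "moment": the same for the moment, N m; "grip_width": finger opening in m.
Only numpy, scipy, OpenCV 4.12 (cv2) and the standard library are available. Lean on these libraries where they do the work, as an engineer would, in place of code of your own. Each camera call takes 0.05 s, during which the arm holds its last target.

## Task

Roll the copper tube across the measuring mat with the fingertips only, until it lies along the yellow line, covering the line under its whole length, so that its cut mark can be read against the ticks. Press on it only lightly, neither pinch it nor pick it up, and leave the white tube, the screwdriver, the tube cutter and the case fan where they are.

Things in the scene. Friction and masses are not known exactly. Their poses are not given: they have to be found in the camera images.
- line (a point): middle of the printed yellow line, on the mat's top face, 3 mm above the table. The line is 3 mm wide and 300 mm long and runs along this point's y axis; x is square to it, z up. White ticks, 10 mm apart, stand 12 to 18 mm out on both sides of it
- mat: dark silicone measuring mat, fixed to the table, 340 mm (x) by 400 mm (y), 3 mm thick, with the yellow line across its middle along y, a thin grey grid and a white bend guide in one corner. Origin: centre of its underside. Its place and yaw vary
- copper_tube: copper hard tube, 16 mm diameter, 180 mm long, 80 g, black cut mark round it 60 mm from its middle. Lies on the mat on either side of the line, 70 to 105 mm away, parallel to it within 0.03 rad. Origin: on its axis at mid-length, 8 mm above the mat; y runs along the tube (to the marked end), x and z turn as it rolls, z is up at the start. It does not run on: it stops when no longer pushed
- tube_end_a (a point): centre of the copper tube's end face nearest the black mark (+y end), on the tube's axis
- tube_end_b (a point): centre of the copper tube's other end face (-y end), on the tube's axis
- white_tube: white rigid tube, 16 mm outside diameter, 180 mm long, lying on the mat on the other side of the line, to be left alone. Origin on its axis at mid-length; y along the tube
- screwdriver: red-handled screwdriver, 190 mm long, lying on the table off the mat's +y edge, to be left alone. Origin at mid-length on the underside, handle towards its -x
- tube_cutter: small blue C-shaped tube cutter with a black knob, about 100 x 45 x 18 mm, lying on the table off the mat's +y edge, to be left alone. Origin on the underside of its C-shaped body
- case_fan: black 120 mm square case fan, 25 mm thick, lying flat on the table off the mat's -y edge, to be left alone. Origin: centre of its underside
Things that resemble listed ones, but are neither listed nor needed, are in the scene too. There is more than one size of the copper_tube; the one meant has the size given above.

How it is judged:
By the outcome, as a careful person would: the job done as asked, in the order asked, and still so for the second after the job is handed in, with the robot touching nothing.
It also fails if it takes over 61 s, if anything falls off the work surface, if the arm or the gripper's body presses on something with over 40 N, if the wrist force passes 120 N, or if a joint passes its speed limit or range.

## Working session

There is one attempt and no reset: what is moved stays moved. The work goes in short steps, Python scripts to look and compute and a tool call to move; the robot and the scene stay as the last step left them, time stands still between calls to the robot, and variables do not carry over. Pictures are saved under pics/ and viewed, and the job is handed in when it is done.

Besides the shell and the picture viewer there is one more tool, called after "Call:" by a JSON object that holds its "fn" and its "kwargs". play_rows: Moves the arm, as the interface text tells. Its arguments: {"type":"object","properties":{"commands":{"type":"array"}},"required":["commands"]}

```bash
mkdir -p pics; ls; python3 - <<'E'
from station import manip
import cv2
s=manip.sense();print({k:s[k] for k in("t","eef_pos","orientation","wrist_force","grip_width")})
for n in("top","side"):
    im=manip.snapshot(n);cv2.imwrite(f"pics/{n}0.png",im[:,:,::-1]);print(manip.camera_info(n))
E
```

```text
pics
{'t': 0.0, 'eef_pos': array([ 0.19053296, -0.62067107,  0.23651305]), 'orientation': array([-0.56814853,  0.42099138, -0.41953457,  0.56917858]), 'wrist_force': array([-0.56025281, -0.24713185, -0.84750381]), 'grip_width': 0.09286592399901568}
{'fx': 480.4892330561693, 'fy': 480.4892330561693, 'cx': 273.33636246008825, 'cy': 206.02969457927776, 'eye': array([0.30606188, 0.0174786 , 1.13494267]), 'orientation': array([ 0.05618647, -0.06445143, -0.70170454,  0.70731877])}
{'fx': 479.24007379323797, 'fy': 479.24007379323797, 'cx': 289.429385234105, 'cy': 207.5268578160477, 'eye': array([0.02571405, 0.59106786, 0.81626459]), 'orientation': array([-0.12465604,  0.3580705 ,  0.86990351, -0.31545883])}
```

View pics/top0.png

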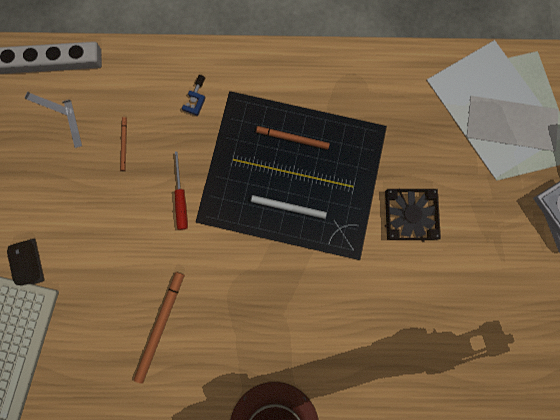

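View pics/side0.png

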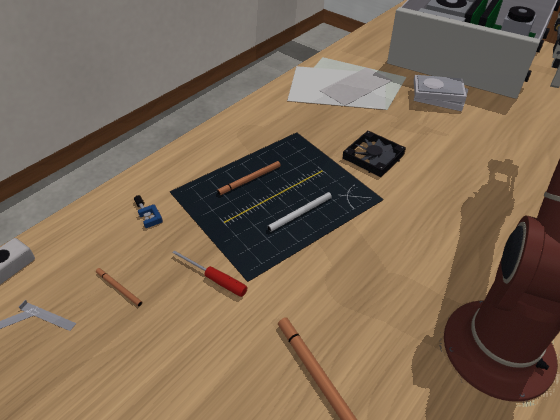

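The top view shows the copper tube on the mat from (257,129) to (329,146), beyond the yellow line at (233,160)–(353,186). The white tube is on the near side of the line. Next I'll measure these.

```bash
cat > h.py <<'E'
import numpy as np,cv2
from scipy.spatial.transform import Rotation as R
def ray(ci,u,v):
    d=np.array([(u-ci["cx"])/ci["fx"],-(v-ci["cy"])/ci["fy"],-1.])
    return np.array(ci["eye"]),R.from_quat(ci["orientation"]).apply(d)
def onz(ci,u,v,z):
    e,d=ray(ci,u,v);return e+d*(z-e[2])/d[2]
def tri(c1,p1,c2,p2):
    a,d=ray(c1,*p1);b,f=ray(c2,*p2)
    s=np.linalg.lstsq(np.c_[d,-f],b-a,rcond=None)[0]
    P=a+s[0]*d;Q=b+s[1]*f;return (P+Q)/2,np.linalg.norm(P-Q)
def ends(mask):
    # long axis ends from min-area rect of the biggest blob
    cs=cv2.findContours(mask,cv2.RETR_EXTERNAL,cv2.CHAIN_APPROX_NONE)[0]
    c=max(cs,key=cv2.contourArea)[:,0].astype(np.float32)
    b=cv2.boxPoints(cv2.minAreaRect(c))
    m=[(b[i]+b[(i+1)%4])/2 for i in range(4)]
    pr=max([(m[0],m[2]),(m[1],m[3])],key=lambda q:np.linalg.norm(q[0]-q[1]))
    return sorted([tuple(map(float,p)) for p in pr]),cv2.minAreaRect(c)[1]
ROI={"top":(195,90,390,262),"side":(165,130,385,282)}
def masks(im,n):
    x0,y0,x1,y1=ROI[n];h=cv2.cvtColor(im,cv2.COLOR_RGB2HSV)
    poly={"top":[(232,94),(384,127),(360,258),(199,222)],"side":[(297,135),(381,200),(249,278),(172,192)]}[n]
    roi=np.zeros(im.shape[:2],np.uint8);cv2.fillPoly(roi,[np.array(poly)],255)
    roi=cv2.erode(roi,np.ones((7,7)))
    H,S,V=cv2.split(h)
    k=np.ones((5,5),np.uint8)
    cop=((H<16)&(S>90)&(V>50)).astype(np.uint8)*255&roi
    yel=((H>=20)&(H<36)&(S>100)&(V>70)).astype(np.uint8)*255&roi
    whi=((S<60)&(V>110)).astype(np.uint8)*255&roi
    return cv2.morphologyEx(cop,cv2.MORPH_CLOSE,np.ones((9,9),np.uint8)),cv2.morphologyEx(yel,cv2.MORPH_CLOSE,np.ones((9,9),np.uint8)),cv2.morphologyEx(whi,cv2.MORPH_OPEN,np.ones((4,4),np.uint8))
E
python3 - <<'E'
from h import *
from station import manip
r={}
for n in("top","side"):
    im=cv2.imread(f"pics/{n}0.png")[:,:,::-1].copy();ci=manip.camera_info(n)
    for k,m in zip("cyw",masks(im,n)):
        e,s=ends(m);r[n,k]=e;z={"c":.011,"y":.003,"w":.011}[k]
        P=[onz(ci,*p,z) for p in e]
        d=P[1]-P[0]
        print(n,k,np.round(e,1).tolist(),np.round(s,1),"ends",np.round(P,4).tolist(),"L",np.linalg.norm(d).round(4),"yaw",np.arctan2(-d[0],d[1]).round(4))
ct,cs=manip.camera_info("top"),manip.camera_info("side")
for k in "cyw":
    for i in (0,1):
        P,g=tri(ct,r["top",k][i],cs,r["side",k][i]);print(k,i,P.round(4),"gap",g.round(4))
E
```

```text
top c [[255.9, 128.4], [328.8, 145.8]] [75.  7.] ends [[0.6919, 0.0488, 0.011], [0.6497, -0.1288, 0.011]] L 0.1826 yaw 2.9085
top y [[232.8, 159.0], [352.9, 186.3]] [123.2   2.2] ends [[0.6163, 0.1042, 0.003], [0.5515, -0.1869, 0.003]] L 0.2982 yaw 2.9227
top w [[252.6, 198.9], [326.3, 215.8]] [75.6  5.3] ends [[0.5167, 0.0545, 0.011], [0.4776, -0.1206, 0.011]] L 0.1794 yaw 2.9216
side c [[218.3, 191.7], [279.3, 162.5]] [ 6.5 67.6] ends [[0.6929, 0.0459, 0.011], [0.6511, -0.1335, 0.011]] L 0.1843 yaw 2.9129
side y [[223.9, 221.8], [321.7, 170.4]] [  1.5 110.5] ends [[0.6172, 0.1031, 0.003], [0.5534, -0.1875, 0.003]] L 0.2975 yaw 2.9255
side w [[271.1, 228.2], [330.4, 194.8]] [ 5.7 68.1] ends [[0.516, 0.053, 0.011], [0.4778, -0.1217, 0.011]] L 0.1788 yaw 2.9263
c 0 [0.6903 0.0485 0.0147] gap 0.0008
c 1 [ 0.6475 -0.1284  0.0165] gap 0.0013
y 0 [0.6158 0.1041 0.0048] gap 0.0001
y 1 [ 0.5518 -0.1863  0.0046] gap 0.0013
w 0 [0.5159 0.0541 0.0123] gap 0.0013
w 1 [ 0.4772 -0.1205  0.0123] gap 0.0003
```

```bash
cat >> h.py <<'E'
LM=np.array([.5842,-.0415]);LY=np.array([.0643,.2909]);LY/=np.linalg.norm(LY);LX=np.array([LY[1],-LY[0]])
def lw(a,b): return LM+a*LX+b*LY
def wl(p): d=np.array(p)[:2]-LM;return d@LX,d@LY
def rel(s,pos,ydir):
    Rc=R.from_quat(s["orientation"]);best=None
    for sg in(1,-1):
        x=np.array([*(sg*ydir),0]);x/=np.linalg.norm(x);y=np.array([0,0,-1.]);T=R.from_matrix(np.c_[x,y,np.cross(x,y)])
        rv=np.degrees((Rc.inv()*T).as_rotvec())
        if best is None or np.linalg.norm(rv)<np.linalg.norm(best):best=rv
    return (100*Rc.inv().apply(np.array(pos)-s["eef_pos"])).round(2),best.round(2)
E
python3 - <<'E'
from h import *
from station import manip
s=manip.sense()
a,b=np.array([.6919,.0488]),np.array([.6497,-.1288])
a2,b2=np.array([.6929,.0459]),np.array([.6511,-.1335])
m=(a+b+a2+b2)/4
print("tube line coords",wl(a),wl(b),wl(a2),wl(b2),wl(m));d=(a-b)+(a2-b2)
print(R.from_quat(s["orientation"]).as_matrix().round(3), s["qpos"].round(2))
print(rel(s,[*m,.12],d))
E
```

```text
tube line coords (np.float64(0.08567232818262521), np.float64(0.11141648075472742)) (np.float64(0.08279808240017492), np.float64(-0.0711056787525008)) (np.float64(0.08727466230520882), np.float64(0.1088006586354685)) (np.float64(0.08517948045608412), np.float64(-0.07539274573346949)) (np.float64(0.08523113833602328), np.float64(0.018429678726056404))
[[ 0.293 -0.001  0.956]
 [-0.956  0.002  0.293]
 [-0.002 -1.    -0.   ]] [ 1.25  0.62 -0.01  1.42  0.01  1.1  -0.04]
(array([-41.2 ,  11.75,  62.96]), array([ 0.04, 30.3 , -0.13]))
```

Call:
{"fn": "play_rows", "kwargs": {"commands": [[0,-4,1,6,0,3,0],[0,-8,2,12,0,6,0],[0,-12,3,18,0,9,0],[0,-16,4,24,0,12,0],[0,-20,5,30,0,15,0],[0,-24,6,36,0,18,0],[0,-28,7,42,0,21,0],[0,-32,8,48,0,24,0],[0,-36,9,54,0,27,0],[0,-39,10.5,59.5,0,29,0],[0,-41.2,11.7,63,0,30.3,0],[0,-41.2,11.7,63,0,30.3,0]]}}

```text
t: 1.6
eef_pos: [0.6651, -0.0499, 0.1224]
orientation: [-0.439, 0.554, -0.554, 0.439]
wrist_force: [0.1, -0.7, -0.0]
grip_width: 0.0929
```

Call:
{"fn": "play_rows", "kwargs": {"commands": [[0,0,0,0,0,0,0],[0,0,0,0,0,0,0]]}}

```text
t: 1.85
eef_pos: [0.6635, -0.0523, 0.1225]
orientation: [-0.44, 0.554, -0.554, 0.438]
wrist_force: [-0.8, -0.1, 0.7]
grip_width: 0.0931
```

```bash
cat > st.py <<'E'
from h import *
from station import manip
s=manip.sense();Rc=R.from_quat(s["orientation"])
print("t",s["t"],"pos",s["eef_pos"].round(4),"line",np.round(wl(s["eef_pos"]),4),"F",s["wrist_force"].round(2))
M=Rc.as_matrix();print("toolx in line",(M[:2,0]@LX).round(4),(M[:2,0]@LY).round(4),"tooly",M[:,1].round(4))
E
python3 st.py; python3 - <<'E'
from h import *
from station import manip
s=manip.sense();print(rel(s,[*lw(.0852,.0184),.05],LY+0.013*LX))
E
```

```text
t 1.85 pos [ 0.6635 -0.0523  0.1225] line [0.0798 0.0066] F [-0.84 -0.14  0.73]
toolx in line -0.0135 -0.9999 tooly [-0.0019 -0.0012 -1.    ]
(array([-1.2 ,  7.25,  0.54]), array([ 0.09, -0.03,  0.09]))
```

Call:
{"fn": "play_rows", "kwargs": {"commands": [[0,-0.4,2,0.2,0,0,0],[0,-0.9,4,0.4,0,0,0],[0,-1.2,6,0.54,0,0,0],[0,-1.2,7.2,0.54,0,0,0],[0,-1.2,7.2,0.54,0,0,0],[0,-1.2,7.2,0.54,0,0,0]]}}

```text
t: 2.6
eef_pos: [0.6727, -0.0415, 0.0517]
orientation: [0.439, -0.554, 0.555, -0.439]
wrist_force: [0.2, -1.2, 0.3]
grip_width: 0.0926
```

```bash
python3 st.py; python3 - <<'E'
from h import *
from station import manip
for n in("top","side"):
    im=manip.snapshot(n)
    x,y=(220,80) if n=="top" else (160,100)
    cv2.imwrite(f"pics/{n}1.png",cv2.resize(im[y:y+190,x:x+250,::-1],None,fx=3,fy=3))
E
```

```text
t 2.6 pos [ 0.6727 -0.0415  0.0517] line [0.0864 0.0191] F [ 0.22 -1.2   0.3 ]
toolx in line -0.0138 -0.9999 tooly [ 1.2e-03 -3.0e-04 -1.0e+00]
```

View pics/side1.png

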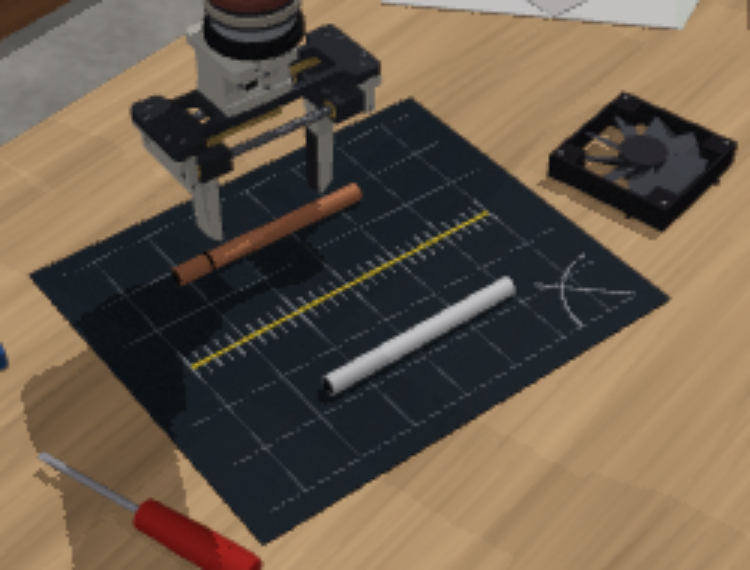

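View pics/top1.png

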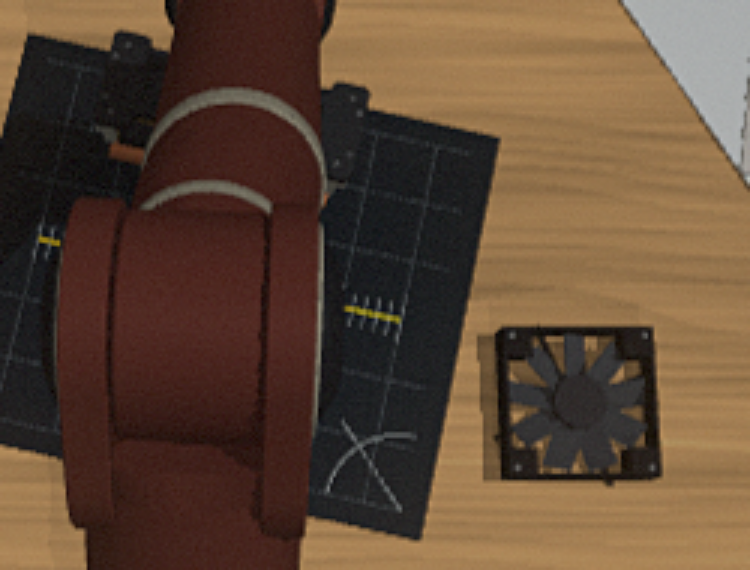

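Call:
{"fn": "play_rows", "kwargs": {"commands": [[0,0,0.4,0,0,0,0],[0,0,0.8,-0.05,0,0,0],[0,0,1.0,-0.1,0,0,0],[0,0,1.1,-0.1,0,0,0],[0,0,1.2,-0.1,0,0,0],[0,0,1.2,-0.1,0,0,0]]}}

```text
t: 3.45
eef_pos: [0.6713, -0.0409, 0.0392]
orientation: [-0.439, 0.554, -0.554, 0.439]
wrist_force: [-0.8, -0.4, -0.1]
grip_width: 0.0927
```

Call:
{"fn": "play_rows", "kwargs": {"commands": [[0,0,0.05,0,0,0,0],[0,0,0.1,0,0,0,0],[0,0,0.1,0,0,0,0]]}}

```text
t: 3.82
eef_pos: [0.6715, -0.0409, 0.0384]
orientation: [0.439, -0.554, 0.554, -0.439]
wrist_force: [0.4, 0.0, 0.7]
grip_width: 0.0927
```

Call:
{"fn": "play_rows", "kwargs": {"commands": [[0,0,0.05,0,0,0,0],[0,0,0.05,0,0,0,0],[0,0,0.05,0,0,0,0]]}}

```text
t: 4.2
eef_pos: [0.6718, -0.041, 0.0383]
orientation: [0.439, -0.554, 0.555, -0.439]
wrist_force: [-0.3, -0.0, 4.9]
grip_width: 0.0927
```

Call:
{"fn": "play_rows", "kwargs": {"commands": [[0,0,0.04,0,0,0,0],[0,0,0.04,0,0,0,0],[0,0,0.04,0,0,0,0]]}}

```text
t: 4.58
eef_pos: [0.672, -0.0411, 0.0383]
orientation: [0.439, -0.554, 0.555, -0.439]
wrist_force: [0.1, -0.0, 6.0]
grip_width: 0.093
```

Call:
{"fn": "play_rows", "kwargs": {"commands": [[0,0,0,-0.2,0,0,0],[0,0,0,-0.5,0,0,0],[0,0,0,-0.8,0,0,0],[0,0,0,-1.1,0,0,0],[0,0,0,-1.4,0,0,0],[0,0,0,-1.7,0,0,0],[0,0,0,-2.0,0,0,0]]}}

```text
t: 5.45
eef_pos: [0.6528, -0.0365, 0.0382]
orientation: [0.438, -0.554, 0.555, -0.44]
wrist_force: [-0.5, -1.4, 4.9]
grip_width: 0.0927
```

```bash
python3 st.py; python3 - <<'E'
from h import *
from station import manip
n="side"
im=manip.snapshot(n)
x,y=160,100
cv2.imwrite(f"pics/{n}2.png",cv2.resize(im[y:y+190,x:x+250,::-1],None,fx=3,fy=3))
E
```

```text
t 5.45 pos [ 0.6528 -0.0365  0.0382] line [0.0659 0.0197] F [-0.5  -1.41  4.87]
toolx in line -0.0135 -0.9999 tooly [ 2.7e-03 -3.0e-04 -1.0e+00]
```

View pics/side2.png

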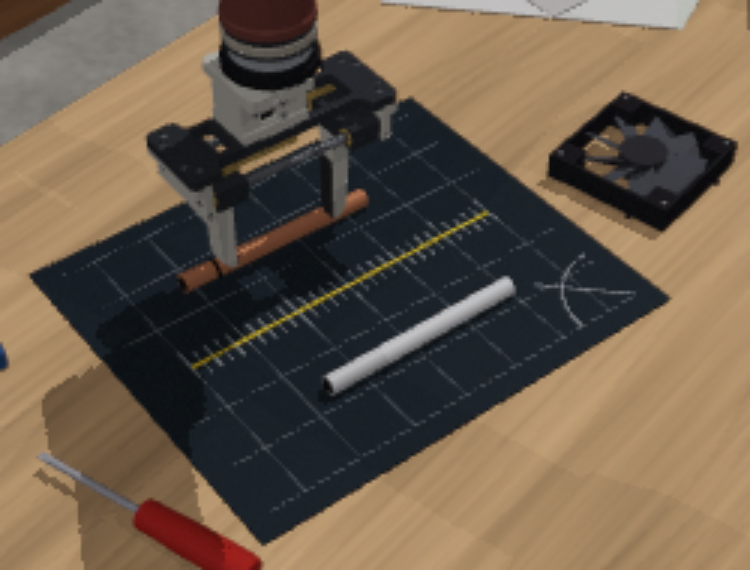

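Call:
{"fn": "play_rows", "kwargs": {"commands": [[0,0,-0.5,0,0,0,0],[0,0,-1.2,0.4,0,0,0],[0,0,-1.2,1.4,0,0,0],[0,0,-1.2,1.4,0,0,0],[0,0,-1.2,1.4,0,0,0]]}}

```text
t: 6.12
eef_pos: [0.6651, -0.0396, 0.0488]
orientation: [-0.439, 0.555, -0.554, 0.439]
wrist_force: [0.3, -0.0, -0.0]
grip_width: 0.0928
```

```bash
cat > sv.py <<'E'
import sys
from h import *
from station import manip
n="side";im=manip.snapshot(n);ci=manip.camera_info(n)
e,s=ends(masks(im,n)[0]);P=[onz(ci,*p,.011) for p in e]
A,B=np.array(wl(P[0])),np.array(wl(P[1]))
print("px",np.round(e,1).tolist(),s,"side line-coords a",A.round(4),"b",B.round(4),"mid",((A+B)/2).round(4),"L",np.linalg.norm(A-B).round(4),"yaw",((A-B)[0]/(A-B)[1]).round(4))
x,y=160,100
cv2.imwrite(f"pics/{sys.argv[1]}.png",cv2.resize(im[y:y+190,x:x+250,::-1],None,fx=3,fy=3))
E
python3 st.py;python3 sv.py side3
```

```text
t 6.125 pos [ 0.6651 -0.0396  0.0488] line [0.0786 0.0194] F [ 0.26 -0.04 -0.01]
toolx in line -0.0135 -0.9999 tooly [-1.e-03  1.e-04 -1.e+00]
px [[220.6, 194.1], [281.7, 164.3]] (6.513378620147705, 67.95301055908203) side line-coords a [0.0768 0.1088] b [ 0.0755 -0.0759] mid [0.0762 0.0165] L 0.1848 yaw 0.0072
```

View pics/side3.png

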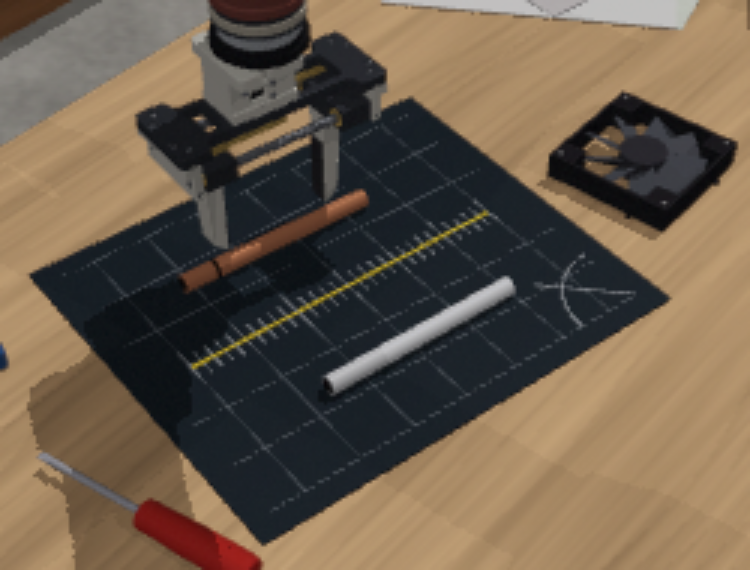

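Call:
{"fn": "play_rows", "kwargs": {"commands": [[0,0,0.7,0.25,0,0,0],[0,0,1.1,0.25,0,0,0],[0,0,1.2,0.25,0,0,0],[0,0,1.2,0.0,0,0,0],[0,0,1.2,-0.4,0,0,0],[0,0,1.2,-0.8,0,0,0],[0,0,1.2,-1.2,0,0,0],[0,0,1.2,-1.6,0,0,0],[0,0,1.2,-2.0,0,0,0],[0,0,1.2,-2.1,0,0,0],[0,0,0.4,-2.1,0,0,0],[0,0,0,-0.9,0,0,0]]}}

```text
t: 7.68
eef_pos: [0.6556, -0.037, 0.0493]
orientation: [-0.44, 0.555, -0.554, 0.439]
wrist_force: [-0.7, -0.2, -1.0]
grip_width: 0.0929
```

```bash
python3 st.py;python3 sv.py side4
```

```text
t 7.675 pos [ 0.6556 -0.037   0.0493] line [0.0687 0.0198] F [-0.7  -0.2  -0.99]
toolx in line -0.013 -0.9999 tooly [-2.4e-03  6.0e-04 -1.0e+00]
px [[223.3, 196.7], [284.5, 166.9]] (6.464770793914795, 68.02591705322266) side line-coords a [0.0652 0.1084] b [ 0.0631 -0.0755] mid [0.0641 0.0165] L 0.1839 yaw 0.0116
```

Call:
{"fn": "play_rows", "kwargs": {"commands": [[0,0,0.7,0,0,0,0],[0,0,1.1,0,0,0,0],[0,0,1.2,0,0,0,0],[0,0,1.2,-0.2,0,0,0],[0,0,1.2,-0.6,0,0,0],[0,0,1.2,-1.0,0,0,0],[0,0,1.2,-1.4,0,0,0],[0,0,1.2,-1.8,0,0,0],[0,0,1.2,-2.2,0,0,0],[0,0,1.2,-2.4,0,0,0],[0,0,0.4,-2.4,0,0,0],[0,0,0,-1.2,0,0,0]]}}

```text
t: 9.22
eef_pos: [0.6439, -0.0343, 0.0493]
orientation: [-0.44, 0.555, -0.554, 0.439]
wrist_force: [-0.1, 0.0, -0.4]
grip_width: 0.0926
```

```bash
python3 st.py;python3 sv.py side5
```

```text
t 9.225 pos [ 0.6439 -0.0343  0.0493] line [0.0567 0.0199] F [-0.05  0.04 -0.45]
toolx in line -0.0131 -0.9999 tooly [-2.4e-03  6.0e-04 -1.0e+00]
px [[225.8, 199.5], [287.2, 169.4]] (6.408853054046631, 68.40309143066406) side line-coords a [0.0533 0.109 ] b [ 0.0513 -0.0752] mid [0.0523 0.0169] L 0.1842 yaw 0.0111
```

Call:
{"fn": "play_rows", "kwargs": {"commands": [[0,0,0.7,0,0,0,0],[0,0,1.1,0,0,0,0],[0,0,1.2,0,0,0,0],[0,0,1.2,-0.2,0,0,0],[0,0,1.2,-0.6,0,0,0],[0,0,1.2,-1.0,0,0,0],[0,0,1.2,-1.4,0,0,0],[0,0,1.2,-1.8,0,0,0],[0,0,1.2,-2.2,0,0,0],[0,0,1.2,-2.4,0,0,0],[0,0,0.4,-2.4,0,0,0],[0,0,0,-1.2,0,0,0]]}}

```text
t: 10.78
eef_pos: [0.6322, -0.0315, 0.0493]
orientation: [-0.44, 0.555, -0.554, 0.439]
wrist_force: [0.8, -0.3, -0.4]
grip_width: 0.0929
```

Call:
{"fn": "play_rows", "kwargs": {"commands": [[0,0,0.7,0,0,0,0],[0,0,1.1,0,0,0,0],[0,0,1.2,0,0,0,0],[0,0,1.2,-0.2,0,0,0],[0,0,1.2,-0.6,0,0,0],[0,0,1.2,-1.0,0,0,0],[0,0,1.2,-1.4,0,0,0],[0,0,1.2,-1.8,0,0,0]]}}

```text
t: 11.78
eef_pos: [0.6164, -0.0281, 0.0382]
orientation: [0.438, -0.554, 0.555, -0.44]
wrist_force: [0.5, -0.9, 6.0]
grip_width: 0.0931
```

Call:
{"fn": "play_rows", "kwargs": {"commands": [[0,0,0,-0.4,0,0,0],[0,0,0,-0.6,0,0,0],[0,0,-0.8,-0.6,0,0,0],[0,0,-1.2,0.6,0,0,0]]}}

```text
t: 12.28
eef_pos: [0.6203, -0.0287, 0.0492]
orientation: [-0.44, 0.555, -0.553, 0.439]
wrist_force: [0.3, -0.9, 0.9]
grip_width: 0.0931
```

```bash
python3 st.py;python3 sv.py side6
```

```text
t 12.275 pos [ 0.6203 -0.0287  0.0492] line [0.0325 0.0203] F [ 0.27 -0.88  0.85]
toolx in line -0.013 -0.9999 tooly [-2.7e-03  6.0e-04 -1.0e+00]
px [[230.3, 205.6], [292.7, 174.4]] (6.708203315734863, 69.76531982421875) side line-coords a [0.0295 0.1116] b [ 0.0274 -0.0744] mid [0.0285 0.0186] L 0.186 yaw 0.0111
```

View pics/side6.png

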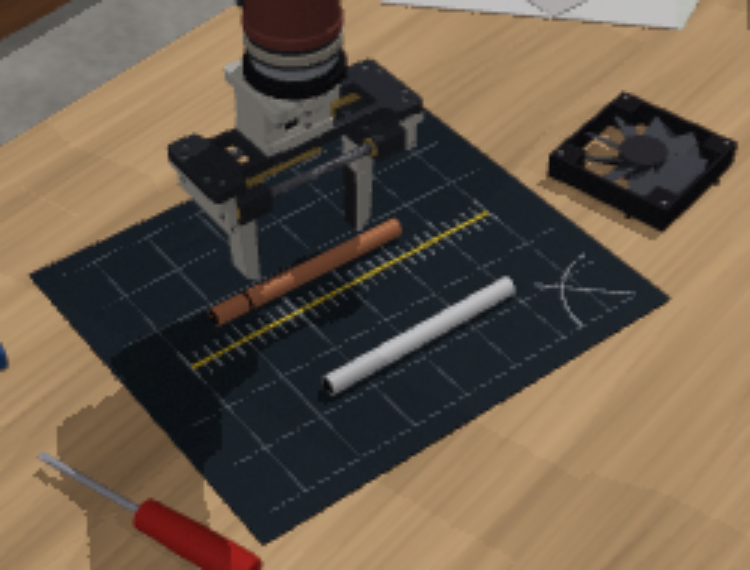

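Call:
{"fn": "play_rows", "kwargs": {"commands": [[0,0,0.7,0,0,0,0],[0,0,1.1,0,0,0,0],[0,0,1.2,0,0,0,0],[0,0,1.2,-0.2,0,-0.1,0],[0,0,1.2,-0.6,0,-0.25,0],[0,0,1.2,-1.0,0,-0.4,0],[0,0,1.2,-1.4,0,-0.55,0],[0,0,1.2,-1.8,0,-0.7,0],[0,0,1.2,-2.2,0,-0.85,0],[0,0,1.2,-2.4,0,-0.9,0],[0,0,0.4,-2.4,0,-0.9,0],[0,0,0,-1.2,0,-0.9,0]]}}

```text
t: 13.82
eef_pos: [0.6093, -0.0261, 0.0493]
orientation: [-0.444, 0.551, -0.55, 0.443]
wrist_force: [0.1, -0.9, 0.2]
grip_width: 0.0931
```

```bash
python3 st.py;python3 sv.py side7
```

```text
t 13.825 pos [ 0.6093 -0.0261  0.0493] line [0.0212 0.0204] F [ 0.07 -0.95  0.21]
toolx in line 0.0028 -1.0 tooly [-1.9e-03  4.0e-04 -1.0e+00]
px [[233.4, 207.8], [295.8, 176.6]] (6.260990142822266, 69.76531982421875) side line-coords a [0.0189 0.1098] b [ 0.0161 -0.0755] mid [0.0175 0.0172] L 0.1853 yaw 0.0151
```

Call:
{"fn": "play_rows", "kwargs": {"commands": [[0,0,0.7,0.1,0,0,0],[0,0,1.1,0.1,0,0,0],[0,0,1.2,0.1,0,0,0],[0,0,1.2,-0.2,0,0,0],[0,0,1.2,-0.6,0,0,0],[0,0,1.2,-1.0,0,0,0],[0,0,1.2,-1.4,0,0,0],[0,0,1.2,-1.8,0,0,0],[0,0,1.2,-2.1,0,0,0],[0,0,1.2,-2.2,0,0,0],[0,0,0.4,-2.2,0,0,0],[0,0,0,-1.1,0,0,0]]}}

```text
t: 15.38
eef_pos: [0.5987, -0.0239, 0.0494]
orientation: [-0.444, 0.551, -0.55, 0.443]
wrist_force: [0.2, 0.2, 0.5]
grip_width: 0.0929
```

```bash
python3 st.py;python3 sv.py side8
```

```text
t 15.375 pos [ 0.5987 -0.0239  0.0494] line [0.0103 0.0203] F [0.22 0.17 0.48]
toolx in line 0.0026 -1.0 tooly [-1.6e-03  3.0e-04 -1.0e+00]
px [[236.2, 210.4], [297.8, 179.6]] (6.260989189147949, 68.87089538574219) side line-coords a [0.0078 0.1093] b [ 0.0043 -0.0724] mid [0.006  0.0184] L 0.1818 yaw 0.0193
```

View pics/side8.png

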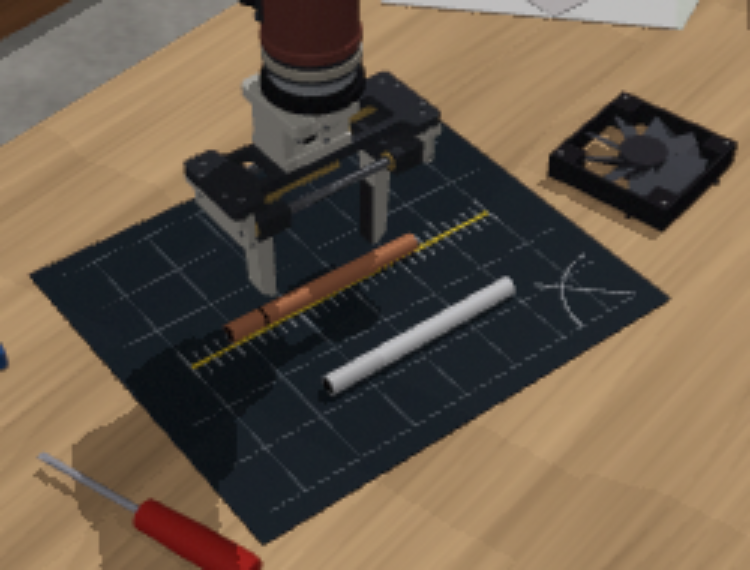

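Call:
{"fn": "play_rows", "kwargs": {"commands": [[0,0,-4,0,0,0,0],[0,4,-8,0,0,0,0],[0,9,-10,0,0,0,0],[0,14,-10,0,0,0,0],[0,19,-10,0,0,0,0],[0,24,-10,0,0,0,0],[0,29,-10,0,0,0,0],[0,30,-10,0,0,0,0],[0,30,-10,0,0,0,0]]}}

```text
t: 16.55
eef_pos: [0.535, -0.3175, 0.149]
orientation: [-0.443, 0.551, -0.551, 0.443]
wrist_force: [0.6, 0.3, -0.9]
grip_width: 0.0929
```

```bash
cat > tv.py <<'E'
import sys
from h import *
from station import manip
for n in("top","side"):
    im=manip.snapshot(n);ci=manip.camera_info(n)
    ms=masks(im,n)
    e,s=ends(ms[0]);P=[onz(ci,*p,.011) for p in e]
    # line axis refit in this very view: points of yellow pixels on mat plane
    v,u=np.nonzero(ms[1]);Q=np.array([wl(onz(ci,a,b,.003)) for a,b in zip(u,v)])
    f=np.polyfit(Q[:,1],Q[:,0],1) if len(Q)>20 else None
    # tube axis from centroid line of mask
    v,u=np.nonzero(ms[0]);C=np.array([wl(onz(ci,a,b,.011)) for a,b in zip(u,v)])
    g=np.polyfit(C[:,1],C[:,0],1)
    A,B=np.array(wl(P[0])),np.array(wl(P[1]))
    print(n,"a",A.round(4),"b",B.round(4),"L",np.linalg.norm(A-B).round(4),"yaw",((A-B)[0]/(A-B)[1]).round(4),"fit tube",g.round(4),"tube x at mid",np.polyval(g,(A+B)[1]/2).round(4),"fit yellow",f,len(Q))
    x,y=(190,85) if n=="top" else (160,100)
    cv2.imwrite(f"pics/{n}{sys.argv[1]}.png",cv2.resize(im[y:y+190,x:x+250,::-1],None,fx=3,fy=3))
E
python3 st.py;python3 tv.py 9
```

```text
t 16.55 pos [ 0.535  -0.3175  0.149 ] line [ 0.0116 -0.2801] F [ 0.56  0.32 -0.87]
toolx in line 0.0009 -1.0 tooly [-2.e-04  7.e-04 -1.e+00]
top a [0.0056 0.113 ] b [ 0.0034 -0.0692] L 0.1822 yaw 0.0122 fit tube [0.0159 0.0041] tube x at mid 0.0044 fit yellow [ 0.00097267 -0.00048385] 102
side a [0.0078 0.1093] b [ 0.0043 -0.0737] L 0.183 yaw 0.0193 fit tube [0.0114 0.006 ] tube x at mid 0.0062 fit yellow [-0.0002018   0.00121307] 113
```

View pics/top9.png

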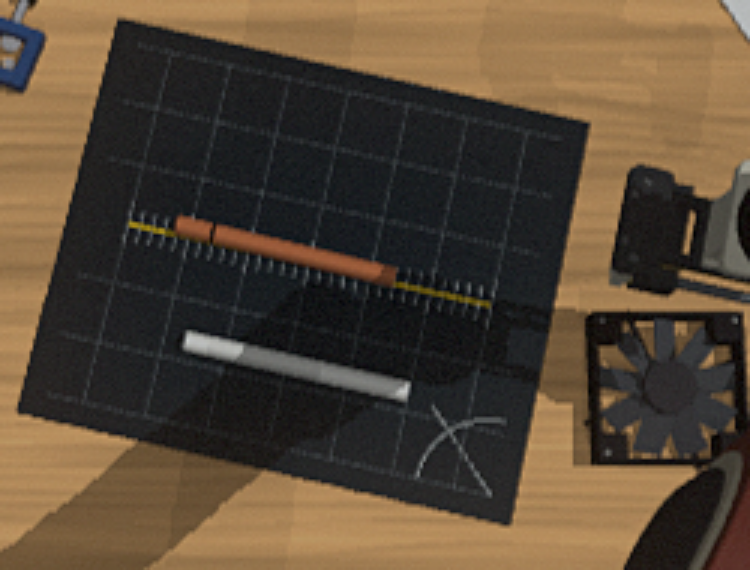

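Call:
{"fn": "play_rows", "kwargs": {"commands": [[0,-5,0,0,0,0,0],[0,-10,0,0,0,0,0],[0,-15,0,0,0,0,0],[0,-20,0,0,0,0,0],[0,-25,0,0,0,0,0],[0,-29,2,0,0,0,0],[0,-30,6,0,0,0,0],[0,-30,10,0,0,0,0],[0,-30,10,0,0,0,0],[0,-30,10,0,0,0,0]]}}

```text
t: 17.9
eef_pos: [0.6002, -0.0232, 0.0506]
orientation: [0.443, -0.55, 0.551, -0.444]
wrist_force: [0.9, 0.3, -0.0]
grip_width: 0.0927
```

```bash
python3 st.py
```

```text
t 17.9 pos [ 0.6002 -0.0232  0.0506] line [0.0116 0.0213] F [ 0.86  0.3  -0.04]
toolx in line 0.0036 -1.0 tooly [ 2.1e-03  5.0e-04 -1.0e+00]
```

Call:
{"fn": "play_rows", "kwargs": {"commands": [[0,0,0.7,0,0,0,0],[0,0,1.1,0,0,0,0],[0,0,1.2,0,0,0,0],[0,0,1.25,0,0,0,0],[0,0,1.3,0,0,0,0],[0,0,1.3,0,0,0,0]]}}

```text
t: 18.65
eef_pos: [0.6009, -0.0246, 0.0381]
orientation: [0.442, -0.55, 0.552, -0.444]
wrist_force: [0.0, -0.6, 7.1]
grip_width: 0.0931
```

Call:
{"fn": "play_rows", "kwargs": {"commands": [[0,0,0,-0.2,0,0,0],[0,0,0,-0.4,0,0,0],[0,0,0,-0.6,0,0,0],[0,0,0,-0.8,0,0,0],[0,0,0,-1.0,0,0,0],[0,0,0,-1.0,0,0,0],[0,0,0,-1.0,0,-1,0],[0,0,0,-1.0,0,-2,0],[0,0,0,-1.0,0,-3,0],[0,0,0,-1.0,0,-3,0]]}}

```text
t: 19.9
eef_pos: [0.5912, -0.0222, 0.0382]
orientation: [0.456, -0.538, 0.54, -0.459]
wrist_force: [-1.7, -0.2, 7.2]
grip_width: 0.093
```

```bash
python3 st.py
```

```text
t 19.9 pos [ 0.5912 -0.0222  0.0382] line [0.0026 0.0204] F [-1.67 -0.15  7.22]
toolx in line 0.0535 -0.9986 tooly [ 4.2e-03  3.0e-04 -1.0e+00]
```

Now I'll lift off, back away and look.

Call:
{"fn": "play_rows", "kwargs": {"commands": [[0,0,-1,0,0,0,0],[0,0,-4,0,0,0,0],[0,4,-8,0,0,3,0],[0,9,-11,0,0,3,0],[0,14,-11,0,0,3,0],[0,19,-11,0,0,3,0],[0,24,-11,0,0,3,0],[0,29,-11,0,0,3,0],[0,30,-11,0,0,3,0],[0,30,-11,0,0,3,0]]}}

```text
t: 21.15
eef_pos: [0.5404, -0.318, 0.1462]
orientation: [-0.443, 0.551, -0.551, 0.443]
wrist_force: [0.5, 0.1, 0.3]
grip_width: 0.0928
```

```bash
python3 st.py;python3 tv.py 10
```

```text
t 21.15 pos [ 0.5404 -0.318   0.1462] line [ 0.0169 -0.2795] F [0.47 0.1  0.34]
toolx in line 0.001 -1.0 tooly [-3.e-04  9.e-04 -1.e+00]
top a [0.0029 0.1124] b [-0.0007 -0.0691] L 0.1816 yaw 0.0202 fit tube [0.0207 0.0005] tube x at mid 0.001 fit yellow [ 0.00078023 -0.00042743] 101
side a [0.0043 0.109 ] b [ 0.0006 -0.0724] L 0.1815 yaw 0.0206 fit tube [0.0123 0.0028] tube x at mid 0.003 fit yellow [-0.0010113   0.00121807] 57
```

View pics/top10.png

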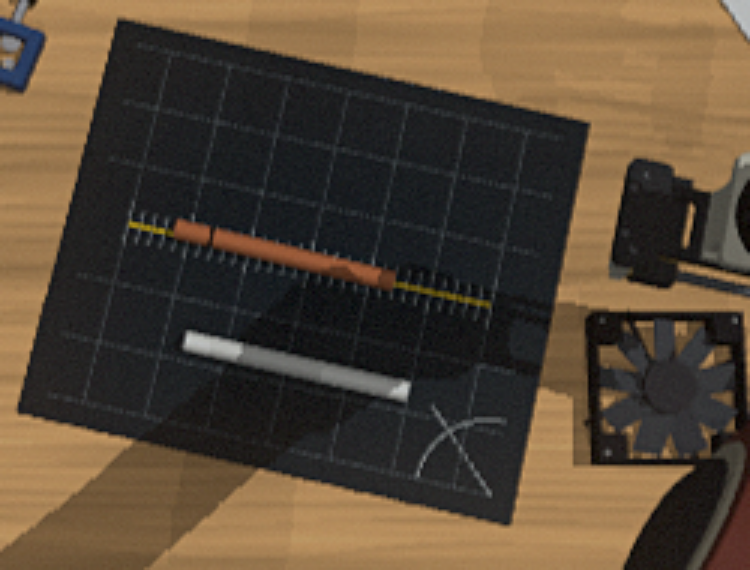

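View pics/side10.png

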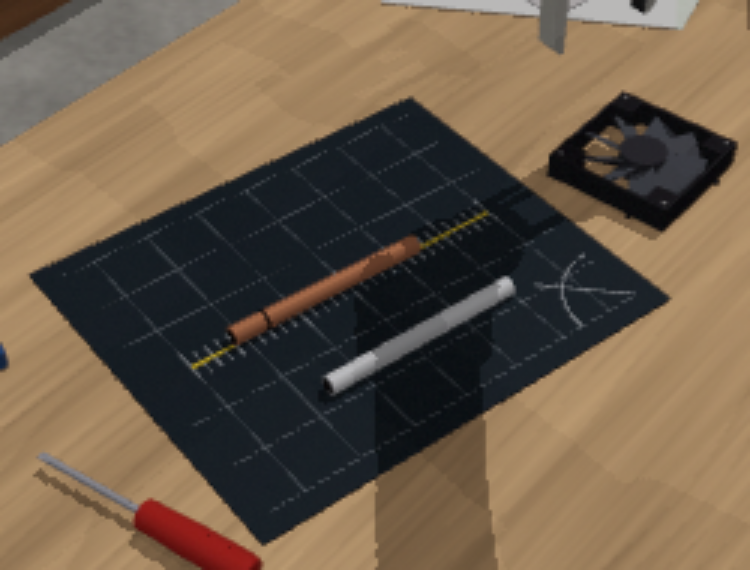

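```bash
python3 - <<'E'
from h import *
from station import manip
s=manip.sense();print(rel(s,[*lw(.032,.092),.08],LY));print(s["qpos"].round(2))
E
```

```text
(array([-36.84,   6.71,   1.64]), array([ 0.01,  0.3 , -0.13]))
[ 0.44  0.67  0.08  1.6  -0.07  0.87 -1.23]
```

Call:
{"fn": "play_rows", "kwargs": {"commands": [[0.5,-4,0,0.5,0,0,0],[1,-8,0,1,0,0,0],[1,-13,0,1.6,0,0,0],[1,-18,0,1.6,0,0,0],[1,-23,0,1.6,0,0,0],[1,-28,0,1.6,0,0,0],[1,-33,2,1.6,0,0,0],[1,-36,4,1.6,0,0,0],[1,-36.8,6.7,1.6,0,0.3,0],[1,-36.8,6.7,1.6,0,0.3,0],[1,-36.8,6.7,1.6,0,0.3,0]]}}

```text
t: 22.62
eef_pos: [0.6353, 0.0383, 0.0803]
orientation: [0.442, -0.552, 0.552, -0.442]
wrist_force: [1.1, -0.7, -0.2]
grip_width: 0.0006
```

```bash
python3 st.py;python3 sv.py side11;  python3 - <<'E'
from h import *
from station import manip
s=manip.sense();print(rel(s,[*lw(.030,.092),.027],LY))
E
```

```text
t 22.625 pos [0.6353 0.0383 0.0803] line [0.0327 0.0889] F [ 1.11 -0.74 -0.21]
toolx in line -0.0023 -1.0 tooly [ 1.1e-03 -2.0e-04 -1.0e+00]
px [[237.1, 211.2], [298.7, 180.4]] (6.708203315734863, 68.87089538574219) side line-coords a [0.0043 0.109 ] b [ 0.0006 -0.0724] mid [0.0025 0.0183] L 0.1815 yaw 0.0206
(array([-0.36,  5.37, -0.33]), array([-0.12, -0.19, -0.01]))
```

View pics/side11.png

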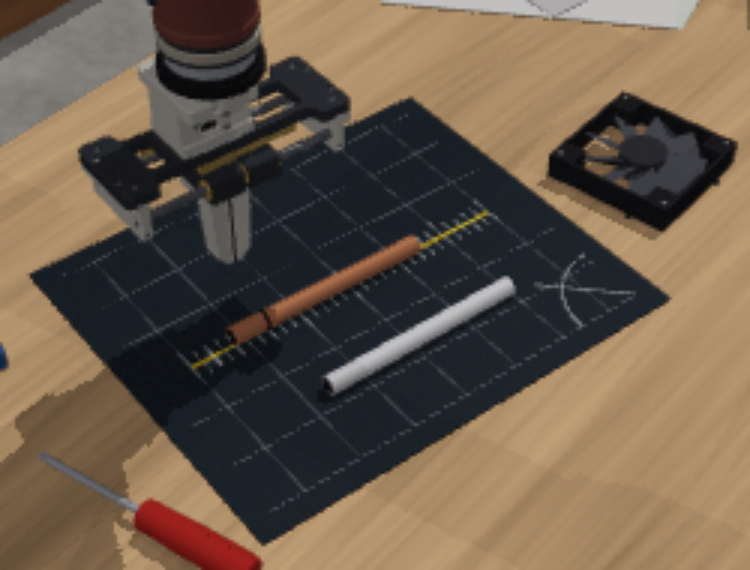

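Call:
{"fn": "play_rows", "kwargs": {"commands": [[1,-0.3,2,0,0,0,0],[1,-0.3,4,0,0,0,0],[1,-0.3,5,0,0,0,0],[1,-0.3,5.4,0,0,0,0],[1,-0.3,5.4,-0.2,0,0,0],[1,-0.3,5.4,-0.6,0,0,0],[1,-0.3,5.4,-0.9,0,0,0],[1,-0.3,5.4,-1.1,0,0,0],[1,-0.3,5.4,-1.1,0,0,0]]}}

```text
t: 23.8
eef_pos: [0.6249, 0.0435, 0.0256]
orientation: [0.442, -0.552, 0.552, -0.442]
wrist_force: [-0.6, -0.0, 0.6]
grip_width: 0.0005
```

```bash
python3 st.py;python3 sv.py side12
```

```text
t 23.8 pos [0.6249 0.0435 0.0256] line [0.0214 0.0918] F [-0.59 -0.05  0.59]
toolx in line -0.0029 -1.0 tooly [ 2.e-04  1.e-04 -1.e+00]
px [[237.2, 211.4], [298.5, 180.0]] (6.645806789398193, 68.85966491699219) side line-coords a [0.0037 0.1091] b [ 0.002  -0.0729] mid [0.0029 0.0181] L 0.1821 yaw 0.0093
```

View pics/side12.png

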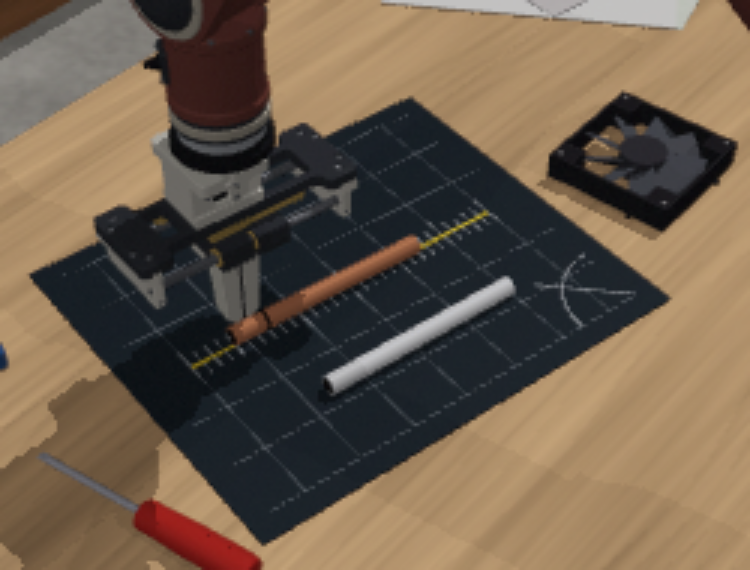

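Call:
{"fn": "play_rows", "kwargs": {"commands": [[1,0,0,-0.1,0,0,0],[1,0,0,-0.2,0,0,0],[1,0,0,-0.3,0,0,0],[1,0,0,-0.4,0,0,0],[1,0,0,-0.5,0,0,0],[1,0,0,-0.5,0,0,0]]}}

```text
t: 24.6
eef_pos: [0.62, 0.0445, 0.0254]
orientation: [-0.442, 0.552, -0.552, 0.442]
wrist_force: [-0.4, 1.2, 0.6]
grip_width: 0.0009
```

```bash
python3 st.py;python3 sv.py side13
```

```text
t 24.6 pos [0.62   0.0445 0.0254] line [0.0164 0.0917] F [-0.36  1.16  0.58]
toolx in line -0.0029 -1.0 tooly [-1.e-04  1.e-04 -1.e+00]
px [[237.4, 211.8], [299.1, 180.2]] (6.645806789398193, 69.29443359375) side line-coords a [0.0023 0.1095] b [ 0.0005 -0.0736] mid [0.0014 0.0179] L 0.1831 yaw 0.0098
```

Call:
{"fn": "play_rows", "kwargs": {"commands": [[1,0,0,0.5,0,0,0],[1,0,0,1.5,0,0,0],[1,0,-4,1.5,0,0,0],[1,4,-8,1.5,0,0,0],[1,9,-10,1.5,0,0,0],[1,14,-10,1.5,0,0,0],[1,20,-10,1.5,0,0,0],[1,26,-10,1.5,0,0,0],[1,32,-10,1.5,0,0,0],[1,38,-10,1.5,0,0,0],[1,43,-10,1.5,0,0,0],[1,43,-10,1.5,0,0,0]]}}

```text
t: 26.15
eef_pos: [0.5372, -0.3862, 0.1253]
orientation: [0.441, -0.553, 0.555, -0.437]
wrist_force: [-0.4, -0.5, -0.9]
grip_width: 0.0006
```

```bash
python3 st.py;python3 tv.py 14; python3 - <<'E'
import cv2
im=cv2.imread("pics/top14.png");cv2.imwrite("pics/top14z.png",cv2.resize(im[180:320,100:520],None,fx=1.9,fy=1.9))
E
```

```text
t 26.15 pos [ 0.5372 -0.3862  0.1253] line [ 0.0285 -0.3467] F [-0.42 -0.55 -0.9 ]
toolx in line -0.0133 -0.9999 tooly [-0.0017 -0.0054 -1.    ]
top a [0.0011 0.1124] b [-0.0019 -0.0691] L 0.1815 yaw 0.0166 fit tube [ 0.0143 -0.0008] tube x at mid -0.0005 fit yellow [ 0.00151277 -0.00050789] 97
side a [0.003  0.1094] b [-0.0009 -0.0731] L 0.1825 yaw 0.0211 fit tube [0.0091 0.0012] tube x at mid 0.0014 fit yellow [-0.00063319  0.00121954] 54
```

View pics/top14z.png

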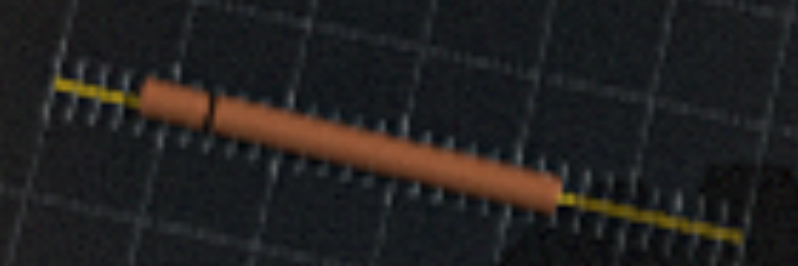

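```bash
python3 -c "
from station import manip
print(manip.hand_in())"
```

```text
the job is handed in; nothing more can be done
None
```

The copper tube now lies along the yellow line, covering it under its whole length, and the job was handed in at about 26 s.

- **How it was rolled:** I rolled it from about 85 mm away in eight short strokes, with both open fingertips pressing on top at about 5–7 N. A last roll of about 1.5 mm was a gentle side nudge with the closed fingertips. The tube was never pinched or lifted.
- **Position:** In the last pictures the tube's middle is within about 0.3 mm of the line in both views.
- **Remaining skew:** The tube is still about 0.01–0.015 rad off parallel with the line, about what it started with. That puts its ends about 1–1.5 mm to either side, well within its 8 mm radius. A twist of the fingertips and the side nudge were both meant to remove this skew, and neither did.
- **Disagreements between checks:** Single skew readings ranged from 0.007 to 0.021 rad, because shadows disturb the colour masks. Triangulating from both views put the tube's height 4–5 mm too high, so I took the real contact height from the force reading when the fingertips touched. That matched the stated size.
- **Other objects:** The arm never came near the white tube, screwdriver, tube cutter or fan. At hand-in it was clear of everything.

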